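Make up the tap hose counterweight on the spring scale

TASK

Make up a counterweight for the pull-out tap's hose: take the steel rings out of the caddy one at a time, feel for the scale's off-centre spindle with each ring, thread it on and lower it gently until it rests on the pan or on the ring below. Stop as soon as the rings alone have brought the scale's pointer down to the mark, and leave the remaining rings and the other things lying in the caddy. Don't force anything: the scale is delicate, pressing its pan down by more than twice the distance to the mark, or jamming a ring against it hard, spoils it.

Things in the scene. Friction and masses are not known exactly. Their poses are not given: they have to be found in the camera images.
- caddy: round grey plastic caddy on a turntable foot, fixed (does not turn), 300 mm across; deck 24 mm above the worktop, rim 8 mm above the deck. Origin at the centre of its underside, z up. The steel rings lie in a row along its x at about y = +55 mm, x = -87, -29, 29, 87: gaps of about 14 mm, so grip across the row (along its y). The half at y < 0 holds the bystanders.
- ring1: plain steel counterweight ring, lying flat: outer diameter 44 mm, bore 24 mm, height 20 mm; origin at the centre of its underside, z along its axis. The four rings look alike but each weighs between 0.15 and 0.26 kg, not known beforehand.
- ring2: plain steel counterweight ring, lying flat: outer diameter 44 mm, bore 24 mm, height 20 mm; origin at the centre of its underside, z along its axis. The four rings look alike but each weighs between 0.15 and 0.26 kg, not known beforehand.
- ring3: plain steel counterweight ring, lying flat: outer diameter 44 mm, bore 24 mm, height 20 mm; origin at the centre of its underside, z along its axis. The four rings look alike but each weighs between 0.15 and 0.26 kg, not known beforehand.
- ring4: plain steel counterweight ring, lying flat: outer diameter 44 mm, bore 24 mm, height 20 mm; origin at the centre of its underside, z along its axis. The four rings look alike but each weighs between 0.15 and 0.26 kg, not known beforehand.
- scale: round grey spring scale, 136 mm across, fixed to the worktop; origin at the centre of its underside, z up. Above it a round aluminium pan, 110 mm across, its upper face 90 mm above the worktop when empty; it sinks straight down under load. A steel spindle, 21 mm in diameter, rises 70 mm from the pan; a ring has 1.5 mm play all round on it.
- scale_axis (a point): point fixed on the scale's centre axis, 160 mm above the worktop: the height of the spindle's tip (edge chamfered 1.5 mm) when the pan is empty. The spindle stands 5 mm off this axis, in a level direction that differs every time and is not measured: the pan may have been turned any way round, but it is stiff and stays as it is.
- scale_mark (a point): the mark: small black bar 65 mm above the worktop on the scale's gauge post (100 mm tall, 90 mm from the centre towards the scale's +y). A pointer fixed to the pan comes level with it when the pan has sunk 20 mm.
- platform (a joint): how far the scale's pan has sunk, in m: 0 empty, 0.020 at the mark, stop at 0.050. Spring, 200 N/m: 0.1 kg sinks it by about 0.005. It also sinks when something presses on the spindle.
- screwdriver: orange-handled screwdriver, 170 mm long, lying in the caddy; a bystander, origin in its middle on its underside.
- seal: flat white plastic flush valve seal ring, 56 mm across, 38 mm bore, 8 mm high, lying in the caddy; a bystander, origin in its middle on its underside.
- strainer: small grey plastic cup-shaped strainer, 52 mm across, 30 mm high, in the caddy; a bystander, origin in its middle on its underside.
- spout: short bent chrome tap spout, about 80 mm long, 25 mm thick, lying in the caddy; a bystander, origin in its middle on its underside.
Mind the look-alikes: they are no part of the job. What is shaped like the ring3 but yellow is not meant.

How it is judged (in metres and radians):
On the way, in this order (a step that is already met when the one before it is completed fails the run):
1. a first ring is threaded on the spindle and let go (((horizontal distance between ring1 and scale below 0.009 m and angle between ring1's own z axis and vertical below 0.15 rad and height (world z) of ring1 below 0.118 m and contact force between the fingers and ring1 below 0.1 N) or (horizontal distance between ring2 and scale below 0.009 m and angle between ring2's own z axis and vertical below 0.15 rad and height (world z) of ring2 below 0.118 m and contact force between the fingers and ring2 below 0.1 N) or (horizontal distance between ring3 and scale below 0.009 m and angle between ring3's own z axis and vertical below 0.15 rad and height (world z) of ring3 below 0.118 m and contact force between the fingers and ring3 below 0.1 N) or (horizontal distance between ring4 and scale below 0.009 m and angle between ring4's own z axis and vertical below 0.15 rad and height (world z) of ring4 below 0.118 m and contact force between the fingers and ring4 below 0.1 N))), for 0.2 s.
2. two rings are threaded on the spindle and let go ((((horizontal distance between ring1 and scale below 0.009 m and angle between ring1's own z axis and vertical below 0.15 rad and height (world z) of ring1 below 0.118 m and contact force between the fingers and ring1 below 0.1 N) and (horizontal distance between ring2 and scale below 0.009 m and angle between ring2's own z axis and vertical below 0.15 rad and height (world z) of ring2 below 0.118 m and contact force between the fingers and ring2 below 0.1 N)) or ((horizontal distance between ring1 and scale below 0.009 m and angle between ring1's own z axis and vertical below 0.15 rad and height (world z) of ring1 below 0.118 m and contact force between the fingers and ring1 below 0.1 N) and (horizontal distance between ring3 and scale below 0.009 m and angle between ring3's own z axis and vertical below 0.15 rad and height (world z) of ring3 below 0.118 m and contact force between the fingers and ring3 below 0.1 N)) or ((horizontal distance between ring1 and scale below 0.009 m and angle between ring1's own z axis and vertical below 0.15 rad and height (world z) of ring1 below 0.118 m and contact force between the fingers and ring1 below 0.1 N) and (horizontal distance between ring4 and scale below 0.009 m and angle between ring4's own z axis and vertical below 0.15 rad and height (world z) of ring4 below 0.118 m and contact force between the fingers and ring4 below 0.1 N)) or ((horizontal distance between ring2 and scale below 0.009 m and angle between ring2's own z axis and vertical below 0.15 rad and height (world z) of ring2 below 0.118 m and contact force between the fingers and ring2 below 0.1 N) and (horizontal distance between ring3 and scale below 0.009 m and angle between ring3's own z axis and vertical below 0.15 rad and height (world z) of ring3 below 0.118 m and contact force between the fingers and ring3 below 0.1 N)) or ((horizontal distance between ring2 and scale below 0.009 m and angle between ring2's own z axis and vertical below 0.15 rad and height (world z) of ring2 below 0.118 m and contact force between the fingers and ring2 below 0.1 N) and (horizontal distance between ring4 and scale below 0.009 m and angle between ring4's own z axis and vertical below 0.15 rad and height (world z) of ring4 below 0.118 m and contact force between the fingers and ring4 below 0.1 N)) or ((horizontal distance between ring3 and scale below 0.009 m and angle between ring3's own z axis and vertical below 0.15 rad and height (world z) of ring3 below 0.118 m and contact force between the fingers and ring3 below 0.1 N) and (horizontal distance between ring4 and scale below 0.009 m and angle between ring4's own z axis and vertical below 0.15 rad and height (world z) of ring4 below 0.118 m and contact force between the fingers and ring4 below 0.1 N)))), for 0.2 s.
At the end, for the whole second after the job is handed in: The pan has sunk to the mark (18.5 mm or more, at most 40 mm) under rings that are threaded on the spindle (within 9 mm of the scale's axis, underside below 118 mm, upright within 0.15 rad), released and at rest; every other ring still lies flat in the caddy within 30 mm of its start (value of joint platform between 0.0185 and 0.04 m and ((horizontal distance between ring1 and scale below 0.009 m and angle between ring1's own z axis and vertical below 0.15 rad and height (world z) of ring1 below 0.118 m and contact force between the fingers and ring1 below 0.1 N) or (distance of ring1 from where it was at the start of the episode below 0.03 m and angle between ring1's own z axis and vertical below 0.15 rad)) and ((horizontal distance between ring2 and scale below 0.009 m and angle between ring2's own z axis and vertical below 0.15 rad and height (world z) of ring2 below 0.118 m and contact force between the fingers and ring2 below 0.1 N) or (distance of ring2 from where it was at the start of the episode below 0.03 m and angle between ring2's own z axis and vertical below 0.15 rad)) and ((horizontal distance between ring3 and scale below 0.009 m and angle between ring3's own z axis and vertical below 0.15 rad and height (world z) of ring3 below 0.118 m and contact force between the fingers and ring3 below 0.1 N) or (distance of ring3 from where it was at the start of the episode below 0.03 m and angle between ring3's own z axis and vertical below 0.15 rad)) and ((horizontal distance between ring4 and scale below 0.009 m and angle between ring4's own z axis and vertical below 0.15 rad and height (world z) of ring4 below 0.118 m and contact force between the fingers and ring4 below 0.1 N) or (distance of ring4 from where it was at the start of the episode below 0.03 m and angle between ring4's own z axis and vertical below 0.15 rad)) and linear speed of each of ring1, ring2, ring3, ring4 below 0.02 m/s); the robot touches nothing.
It fails at once if the scale is overloaded: its pan is pressed down more than 40 mm, twice the distance to the mark (value of joint platform above 0.04 m).
It fails at once if a ring, the fingers or the arm is pressed against the scale with more than 15 N (contact force between any of ring1, ring2, ring3, ring4, the fingers, the arm and scale above 15 N).
It fails at once if another ring is carried although the scale already reads more than 1.5 mm past the mark (value of joint platform above 0.0215 m and ((height (world z) of ring1 above 0.08 m and horizontal distance between ring1 and scale above 0.07 m) or (height (world z) of ring2 above 0.08 m and horizontal distance between ring2 and scale above 0.07 m) or (height (world z) of ring3 above 0.08 m and horizontal distance between ring3 and scale above 0.07 m) or (height (world z) of ring4 above 0.08 m and horizontal distance between ring4 and scale above 0.07 m))).
It fails at once if two rings are carried at once ((height (world z) of each of ring1, ring2 above 0.08 m and horizontal distance between each of ring1, ring2 and scale above 0.07 m) or (height (world z) of each of ring1, ring3 above 0.08 m and horizontal distance between each of ring1, ring3 and scale above 0.07 m) or (height (world z) of each of ring1, ring4 above 0.08 m and horizontal distance between each of ring1, ring4 and scale above 0.07 m) or (height (world z) of each of ring2, ring3 above 0.08 m and horizontal distance between each of ring2, ring3 and scale above 0.07 m) or (height (world z) of each of ring2, ring4 above 0.08 m and horizontal distance between each of ring2, ring4 and scale above 0.07 m) or (height (world z) of each of ring3, ring4 above 0.08 m and horizontal distance between each of ring3, ring4 and scale above 0.07 m)).
It fails at once if a bystander in the caddy is moved by more than 30 mm (distance of any of screwdriver, seal, strainer, spout from where it was at the start of the episode above 0.03 m).
It also fails if it takes over 72 s, if anything falls off the work surface, if the arm or the gripper's body presses on something with over 40 N, if the wrist force passes 120 N, or if a joint passes its speed limit or range.

ROBOT

A 6-joint arm with a two-finger parallel gripper is mounted at the origin on the work surface. World frame = base frame: x ahead of the robot, y to its left, z up, the work surface at z = 0. Lengths are in m, angles in degrees, forces in N, time in s.
With the tool pointing down it reaches from about 0.375 to 0.9 m from the base axis. Payload 3.1 kg.
Tool frame: the origin (TCP) lies on the centre line of the jaws, within the pads' length; the fingertips stand 17 mm ahead of it and the grasp point (between the pads) lies 2 mm behind it; y points along the fingers, x is the direction in which the jaws open and shut, and the axes are right-handed (so a half turn about y gives the same grasp; the last joint's range is limited). The gripper opens to 87 mm and grips with 3 to 60 N. Pads are 19 mm wide; open, the fingers measure 117 mm over their backs; the gripper's body (75 mm by 190 mm) begins 51 mm behind the grasp point.
Start: joints at [-75.029, 30.224, 82.088, -0, 67.689, -10.227], TCP at [0.266, -0.565, 0.24] pointing down, gripper open.
Joint ranges: [-176.69, 176.69], [-43.24, 126.21], [12.49, 139.97], [-82, 262], [0, 151.66], [-163.58, 163.58]. Speed limits (degrees/s): [159.86, 159.86, 180, 180, 180, 180].

INTERFACE

Orientations are given as a 3x3 rotation matrix whose columns are the frame's x, y, z axes.
In Python, from rig import read_state, capture, camera_info, hand_in, trace, tip_of gives the robot as it stands.
- The arm moves only by the tool jog_arm, never from a script. Its argument "steps" is a list of rows, each an object with "fingers": the opening in per cent of the stroke, from 0 (shut) to 100 (fully open); "delta_pos": the shift along the world's x, y, z in mm, a list of three; "turn": the turn about the world's z in degrees. A call has 1 to 20 rows; each row is the pose to reach, as a shift and turn from the pose commanded when the call began; what a row does not reach only later rows make up. A row lasts 1/12 s, in which the tool goes at most 41.7 mm and 7.16 degrees, less where a joint would pass 70% of its speed; a pose out of reach is approached as far as the arm can. A call with a gripper value outside its range is refused whole. The fingers move at their own pace and stop on an object; the grip force is fixed at half the most. Time passes only in rows, so rows that repeat a pose let the fingers close. It gives the time, the measured TCP pose, the force and the opening at its end, in the units of the state.
- read_state(): the state, without advancing time (a new reading comes with each control period).
- capture(name): name is "scene" or "top"; returns the picture (420x560x3 uint8, red, green, blue); there is no depth.
- camera_info(name): a dict with "fov_y" (degrees; the focal length in pixels is half the picture's height over the tangent of half this angle, whatever the lens; pixels are square), "cx", "cy" (the principal point, pixels), "view" (4x4, takes a point from world to camera coordinates). Camera axes: x right, y down, z forward; pixel columns grow to the right and rows downward; lengths in m; the calibration is good to about 2 mm. A picture is of the moment at which its call begins. camera_info takes no time and is no camera call.
- hand_in(): hands the job in, once; it reports no verdict.
Trained networks look in the newest picture that a camera, given by its name, has taken for a name from the list of things; names that differ only in an ending like _2 or _b are one class to them, and where a whole thing is asked for, a point or a joint stands for the part that bears it (a point fixed in the world has none). Each returns a list of dicts, best first, with "confidence" (0 to 1); they miss things now and then, are a little off and sometimes report something else, mostly with a low value. They report only what shows in the picture. A call takes as long as a camera call. They do not tell look-alikes from the thing itself.
- trace(target, camera): "mask" (420x560 bool, what is visible of it).
- tip_of(target, camera): "position" ([x, y, z] in m, in world coordinates, good to about 4 mm: a listed point, or the origin of a listed thing).
The state is a dict: "time_s": time; "joint_positions": joint angles; "qvel": joint speeds; "tau": joint torques, N m; "position": TCP position; "tcp_rot": TCP orientation; "force": force on the tool from outside, world axes, zero at the start; "moment": the same for the moment, N m; "opening": opening from 0.0 (shut) to 1.0 (fully open).
Only numpy, scipy, OpenCV 4.12 (cv2) and the standard library are available. Lean on these libraries where they do the work, as an engineer would, in place of code of your own. Each camera call takes 0.05 s, during which the arm holds its last target.

## Working session

There is one attempt and no reset: what is moved stays moved. The work goes in short steps, Python scripts to look and compute and a tool call to move; the robot and the scene stay as the last step left them, time stands still between calls to the robot, and variables do not carry over. Pictures are saved under pics/ and viewed, and the job is handed in when it is done.

Besides the shell and the picture viewer there is one more tool, called as name(argument=value, ...), one argument or row to a line, values as JSON. jog_arm: Moves the arm, as the interface text tells. Its arguments: {"type":"object","properties":{"steps":{"type":"array","items":{"type":"object","properties":{"fingers":{"type":"number"},"delta_pos":{"type":"array","items":{"type":"number"}},"turn":{"type":"number"}}}}},"required":["steps"]}

```bash
mkdir -p pics; python3 - <<'E'
from rig import *
import cv2
s=read_state();print({k:s[k] for k in('time_s','position','tcp_rot','force','opening')})
for n in('scene','top'):
    im=capture(n);cv2.imwrite(f'pics/{n}0.png',im[:,:,::-1]);print(n,camera_info(n))
    for t in('ring1','scale','scale_axis','caddy','scale_mark'):
        print(t,[(round(d['confidence'],2),[round(float(v),4) for v in d['position']]) for d in tip_of(t,n)])
print(read_state()['time_s'])
E
```

```text
{'time_s': 0.0, 'position': array([ 0.26593532, -0.56483935,  0.23861188]), 'tcp_rot': array([[ 4.25755094e-01, -5.86419734e-04,  9.04838249e-01],
       [-9.04836050e-01,  2.02184918e-03,  4.25755370e-01],
       [-2.07911782e-03, -9.99997784e-01,  3.30198872e-04]]), 'force': array([-0.03904386, -0.93338969, -0.00541617]), 'opening': 0.9990878105604857}
scene {'fov_y': 52.07905790861396, 'cx': 278.09648393732283, 'cy': 207.9072679473944, 'view': array([[ 0.08315854,  0.99651559, -0.00642866, -0.04274134],
       [ 0.56986619, -0.05284511, -0.82003654, -0.24843622],
       [-0.81751892,  0.06452957, -0.57227506,  1.65778209],
       [ 0.        ,  0.        ,  0.        ,  1.        ]])}
ring1 [(0.77, [0.5451, -0.1671, 0.0254]), (0.75, [0.5964, -0.1835, 0.0231]), (0.71, [0.7963, -0.2195, 0.0016]), (0.67, [0.4505, -0.2751, 0.0224]), (0.6, [0.6505, -0.2037, 0.0186]), (0.51, [0.4882, -0.1432, 0.0294])]
scale []
scale_axis [(0.73, [0.51, 0.1349, 0.0025]), (0.65, [0.5128, 0.1327, 0.1634])]
caddy [(0.6, [0.5506, -0.2304, 0.0004])]
scale_mark [(0.84, [0.5102, 0.2227, 0.0646]), (0.29, [0.5398, -0.1699, 0.0285])]
top {'fov_y': 46.74101977227353, 'cx': 274.5749470663529, 'cy': 214.82140300734218, 'view': array([[-0.0265787 , -0.99952654, -0.01550068, -0.01281833],
       [-0.98325888,  0.02893604, -0.17990184,  0.61901704],
       [ 0.18026519,  0.01045962, -0.98356243,  0.98993424],
       [ 0.        ,  0.        ,  0.        ,  1.        ]])}
ring1 [(0.82, [0.7625, 0.0664, -0.0029]), (0.79, [0.4884, -0.149, 0.0287]), (0.58, [0.5865, -0.3139, 0.024]), (0.51, [0.7982, -0.222, -0.0021]), (0.38, [0.5137, 0.1354, 0.1623])]
scale [(0.82, [0.5122, 0.1353, -0.0004])]
scale_axis [(0.75, [0.5125, 0.1307, 0.1622])]
caddy [(0.84, [0.5498, -0.2212, 0.0003])]
scale_mark [(0.95, [0.5104, 0.22, 0.0666])]
0.6
```

View pics/scene0.png

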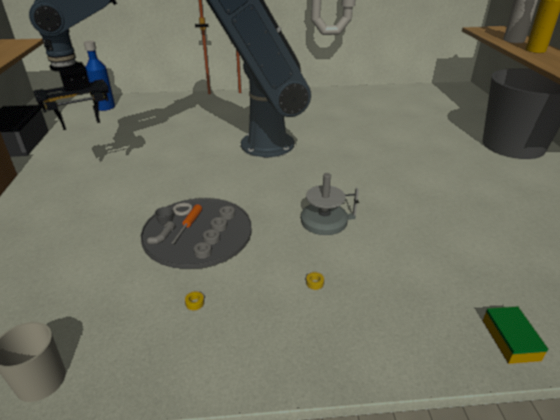

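View pics/top0.png

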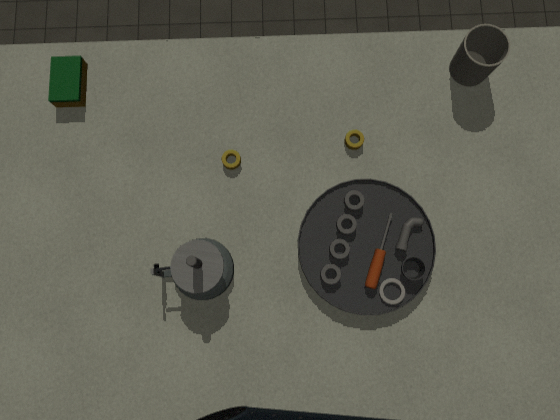

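The top view shows the four steel rings at about (354,200), (346,224), (340,249) and (331,274). The look-alikes are the yellow rings at (231,159) and (354,139) and the white seal at (392,291), all ruled out. The scale is at about (200,265), with its spindle tip at about (193,261). I'll measure from close crops.

```bash
cat > h.py <<'E'
import numpy as np,cv2
from rig import *
def ray(n,uv):
    c=camera_info(n);f=210/np.tan(np.radians(c['fov_y']/2));V=c['view'];R=V[:3,:3];C=-R.T@V[:3,3]
    d=R.T@np.array([(uv[0]-c['cx'])/f,(uv[1]-c['cy'])/f,1]);return C,d
def atz(n,uv,z):
    C,d=ray(n,uv);return C+d*(z-C[2])/d[2]
def proj(n,p):
    c=camera_info(n);f=210/np.tan(np.radians(c['fov_y']/2));q=c['view'][:3,:3]@np.array(p)+c['view'][:3,3]
    return np.array([c['cx']+f*q[0]/q[2],c['cy']+f*q[1]/q[2]])
E
python3 - <<'E'
from h import *
im=cv2.imread('pics/top0.png')
a=cv2.resize(im[180:320,300:440],None,fx=4,fy=4,interpolation=cv2.INTER_CUBIC)
b=cv2.resize(im[225:315,145:245],None,fx=6,fy=6,interpolation=cv2.INTER_CUBIC)
cv2.imwrite('pics/cad.png',cv2.convertScaleAbs(a,alpha=1.8));cv2.imwrite('pics/sc.png',cv2.convertScaleAbs(b,alpha=1.6))
s=cv2.imread('pics/scene0.png');cv2.imwrite('pics/ss.png',cv2.convertScaleAbs(cv2.resize(s[160:240,290:370],None,fx=7,fy=7,interpolation=cv2.INTER_CUBIC),alpha=1.6))
for px in[(354,200),(346,224),(340,249),(331,274)]: print(atz('top',px,.044).round(4))
capture('top')
for t in('ring1','scale','platform'):
  for d in trace(t,'top'):
    v,u=np.nonzero(d['mask']);print(t,round(d['confidence'],2),u.mean().round(1),v.mean().round(1),len(u),atz('top',(u.mean(),v.mean()),.044).round(4))
E
```

```text
[ 0.6484 -0.2043  0.044 ]
[ 0.5959 -0.1841  0.044 ]
[ 0.542  -0.1683  0.044 ]
[ 0.4892 -0.1465  0.044 ]
ring1 0.82 346.1 223.6 288 [ 0.5967 -0.1844  0.044 ]
ring1 0.72 353.7 138.8 265 [ 0.7881 -0.2114  0.044 ]
ring1 0.68 231.0 158.5 265 [0.751  0.0637 0.044 ]
ring1 0.67 329.9 273.6 239 [ 0.4902 -0.1444  0.044 ]
ring1 0.63 338.5 247.6 296 [ 0.5451 -0.1652  0.044 ]
ring1 0.55 353.4 199.9 275 [ 0.6487 -0.2031  0.044 ]
scale 0.9 199.6 268.4 3228 [0.5089 0.1335 0.044 ]
platform 0.86 196.3 266.4 2355 [0.5133 0.1406 0.044 ]
```

View pics/cad.png

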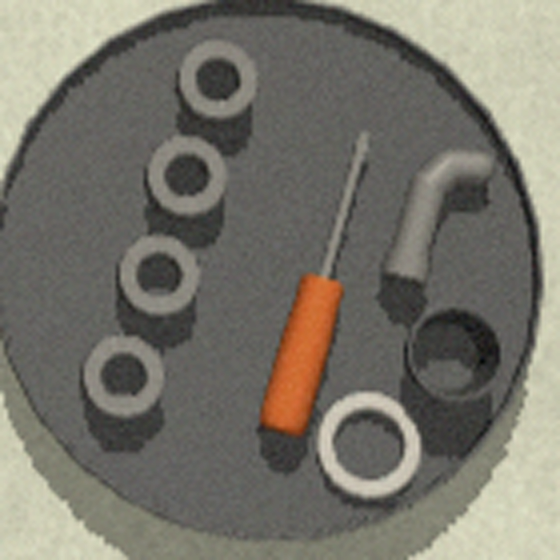

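View pics/sc.png

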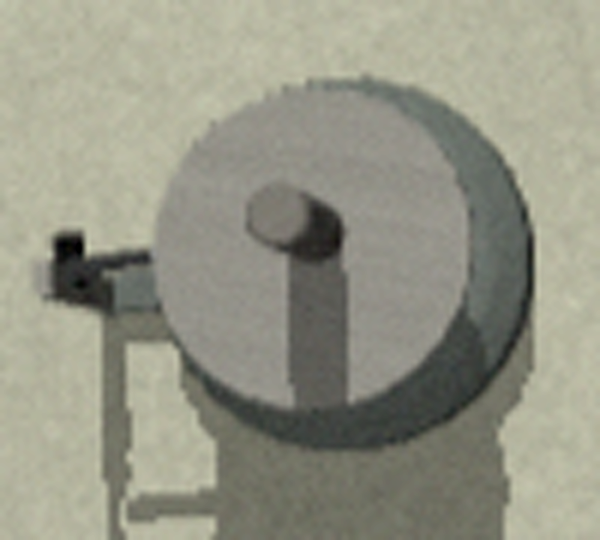

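View pics/ss.png

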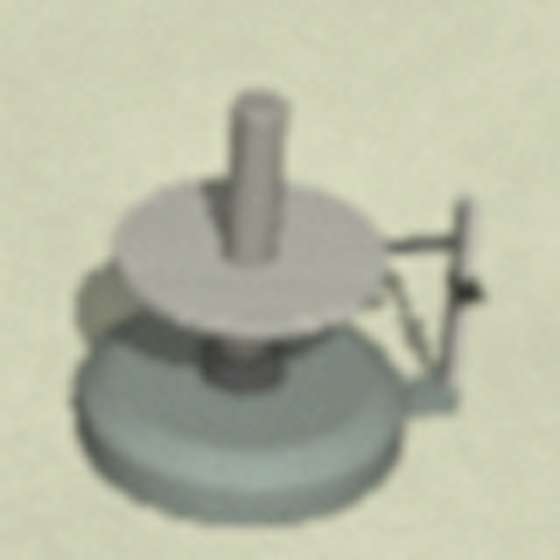

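```bash
python3 - <<'E'
from h import *
g=lambda o,k,p:(o[0]+(p[0]+.5)/k-.5,o[1]+(p[1]+.5)/k-.5)
P=[atz('top',g((300,180),4,p),.044)[:2] for p in[(218,79),(187,176),(159,275),(123,376)]]
P=np.array(P);print(P.round(4),np.linalg.norm(np.diff(P,axis=0),axis=1))
d=P[0]-P[3];print('row angle',np.degrees(np.arctan2(d[1],d[0])))
im=cv2.imread('pics/top0.png');a=cv2.GaussianBlur(cv2.resize(cv2.cvtColor(im[180:320,300:440],6),None,fx=4,fy=4,interpolation=cv2.INTER_CUBIC),(5,5),0)
print('hough',cv2.HoughCircles(a,3,1,60,param1=80,param2=18,minRadius=34,maxRadius=44))
print('pan',atz('top',g((145,225),6,(312,245)),.09),'tip',atz('top',g((145,225),6,(277,214)),.16))
# scene: tip ellipse
print('scene tip',atz('scene',g((290,160),7,(260,104)),.16),'pan',atz('scene',g((290,160),7,(252,258)),.09))
# ellipse edge overlay: candidate scale centres from base
for p in [(.51,.133)]:
  for r,z in((.055,.09),(.068,.03)):
    q=np.array([proj('top',(p[0]+r*np.cos(t),p[1]+r*np.sin(t),z)) for t in np.linspace(0,6.28,60)])
    print(((q.min(0)-[145,225])*6).round(),((q.max(0)-[145,225])*6).round())
E
```

```text
[[ 0.6498 -0.2047]
 [ 0.5967 -0.1849]
 [ 0.5434 -0.1671]
 [ 0.49   -0.1453]] [0.05667323 0.05622309 0.05760284]
row angle -20.39437184981303
hough [[[368.5 443.5  36.2]
  [123.5 376.5  39.7]
  [158.5 273.5  39.3]
  [187.5 172.5  40.8]
  [217.5  75.5  41.6]]]
pan [0.5116147  0.13193911 0.09      ] tip [0.51600799 0.1309395  0.16      ]
scene tip [0.52134812 0.13077672 0.16      ] pan [0.5219921  0.13159476 0.09      ]
[146.  87.] [467. 411.]
[148.  73.] [523. 451.]
```

```bash
cat > ov.py <<'E'
from h import *
def ov(n,fn,o,sz,k,circs,out,alpha=1.6):
    im=cv2.imread(fn)[o[1]:o[1]+sz[1],o[0]:o[0]+sz[0]]
    im=cv2.convertScaleAbs(cv2.resize(im,None,fx=k,fy=k,interpolation=cv2.INTER_CUBIC),alpha=alpha)
    for x,y,z,r,col in circs:
        q=np.array([proj(n,(x+r*np.cos(t),y+r*np.sin(t),z)) for t in np.linspace(0,6.2832,90)])
        q=(q-o+.5)*k-.5
        cv2.polylines(im,[np.int32(np.round(q*8))],True,col,1,cv2.LINE_AA,3)
    cv2.imwrite(out,im)
E
python3 - <<'E'
from ov import *
R,G,B=(0,0,255),(0,255,0),(255,0,0)
ov('top','pics/top0.png',(145,225),(100,90),8,[(.5112,.132,.09,.055,R),(.516,.131,.16,.0105,G),(.516,.131,.09,.0105,B)],'pics/o1.png')
ov('scene','pics/scene0.png',(295,165),(70,70),8,[(.518,.132,.09,.055,R),(.5185,.131,.16,.0105,G),(.5185,.131,.09,.0105,B)],'pics/o2.png')
E
```

```text
(no output)
```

View pics/o1.png

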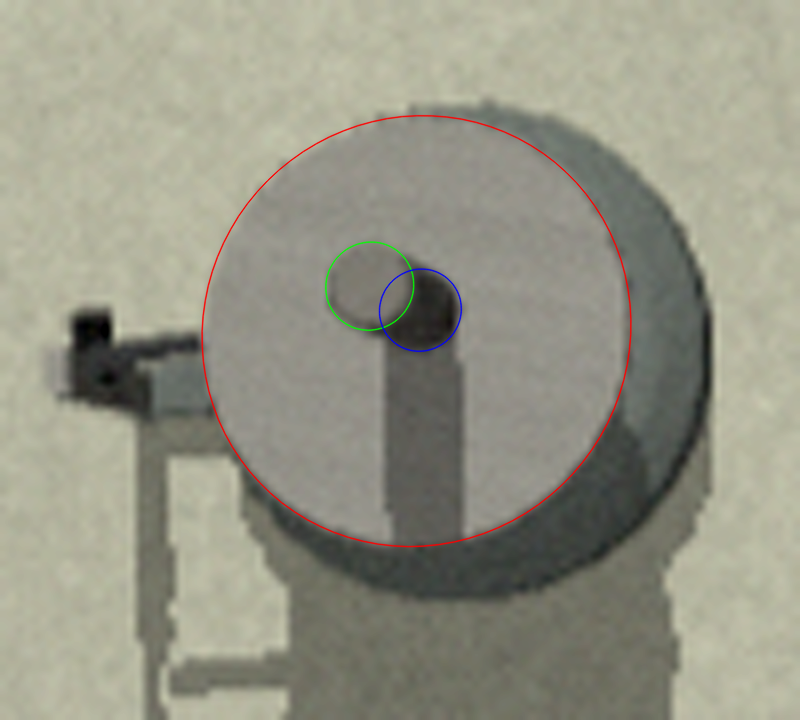

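View pics/o2.png

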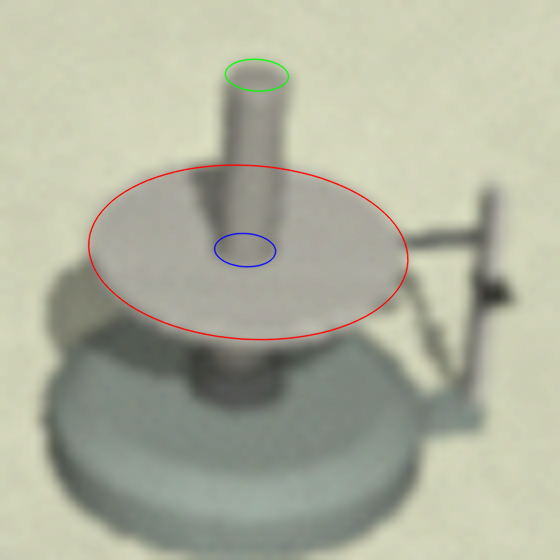

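The overlay on the top view fits. The pan centre is at about (0.5112, 0.132) and the spindle tip at about (0.516, 0.131), so the spindle is offset mostly toward +x by about 4.9 mm. I'll take the nearest ring first, at (0.4895, -0.145).

jog_arm(
  steps=[
    {"delta_pos":[224,420,0],"turn":-45.6,"fingers":75},
    {"delta_pos":[224,420,0],"turn":-45.6,"fingers":75},
    {"delta_pos":[224,420,0],"turn":-45.6,"fingers":75},
    {"delta_pos":[224,420,0],"turn":-45.6,"fingers":75},
    {"delta_pos":[224,420,0],"turn":-45.6,"fingers":75},
    {"delta_pos":[224,420,0],"turn":-45.6,"fingers":75},
    {"delta_pos":[224,420,0],"turn":-45.6,"fingers":75},
    {"delta_pos":[224,420,0],"turn":-45.6,"fingers":75},
    {"delta_pos":[224,420,0],"turn":-45.6,"fingers":75},
    {"delta_pos":[224,420,0],"turn":-45.6,"fingers":75},
    {"delta_pos":[224,420,0],"turn":-45.6,"fingers":75},
    {"delta_pos":[224,420,-60],"turn":-45.6,"fingers":75},
    {"delta_pos":[224,420,-120],"turn":-45.6,"fingers":75},
    {"delta_pos":[224,420,-150],"turn":-45.6,"fingers":75},
    {"delta_pos":[224,420,-150],"turn":-45.6,"fingers":75},
    {"delta_pos":[224,420,-150],"turn":-45.6,"fingers":75},
    {"delta_pos":[224,420,-150],"turn":-45.6,"fingers":75},
  ],
)

```text
time_s: 2.22
position: [0.4895, -0.145, 0.0886]
tcp_rot: [[-0.348, -0.003, 0.937], [-0.937, 0.002, -0.348], [-0.0, -1.0, -0.003]]
force: [1.1, -1.1, -0.6]
opening: 0.75
```

```bash
python3 - <<'E'
from h import *
s=read_state();print(s['time_s'],s['position'],s['tcp_rot'][:,0],s['tcp_rot'][:,2],s['force'],s['opening'],s['joint_positions'])
for n,o in(('top',(280,170)),('scene',(130,180))):
    im=capture(n);cv2.imwrite(f'pics/{n}1.png',im[:,:,::-1])
    c=cv2.imread(f'pics/{n}1.png')[o[1]:o[1]+140,o[0]:o[0]+140];cv2.imwrite(f'pics/{n}1c.png',cv2.convertScaleAbs(cv2.resize(c,None,fx=4,fy=4,interpolation=2),alpha=1.8))
E
```

```text
2.2167 [ 0.48947941 -0.14504789  0.0886063 ] [-3.48328057e-01 -9.37372559e-01 -4.99903251e-04] [ 0.93736783 -0.34832448 -0.0034069 ] [ 1.06569873 -1.07360847 -0.63841841] 0.7495346453603503 [-2.90634255e+01  3.54604557e+01  1.05487093e+02 -1.80024528e-03
  3.92497397e+01  8.13230101e+01]
```

View pics/top1c.png

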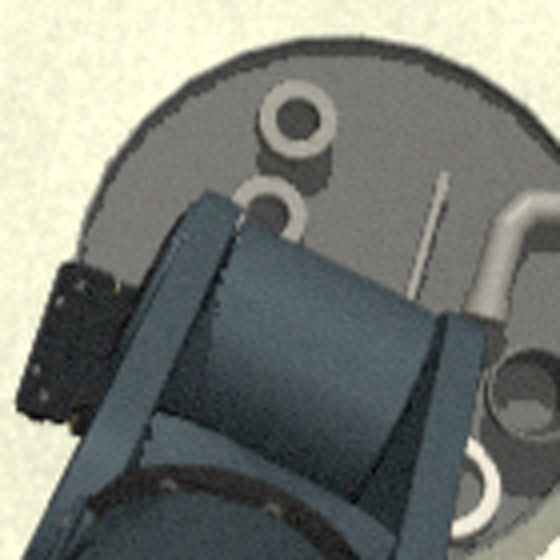

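View pics/scene1c.png

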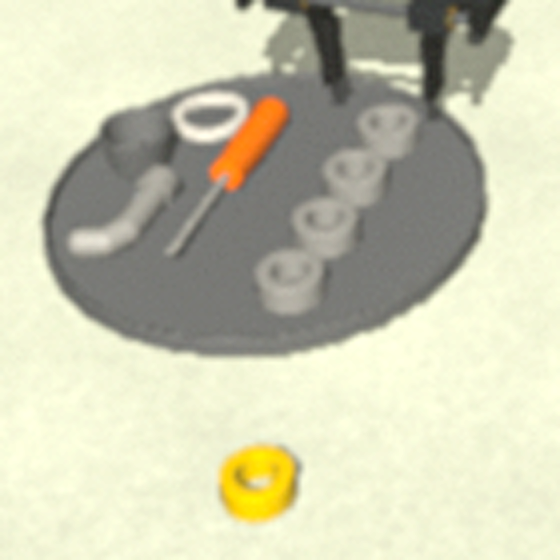

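```bash
python3 - <<'E'
from h import *
print(atz('scene',(130+385/4,180+104/4),.0716), atz('scene',(130+388.5/4,180+122/4),.044), proj('scene',(.4895,-.145,.0716)))
E
```

```text
[ 0.51647561 -0.14322945  0.0716    ] [ 0.49886724 -0.14311025  0.044     ] [225.76537458 200.59509644]
```

jog_arm(
  steps=[
    {"delta_pos":[0,0,-20],"turn":0,"fingers":75},
    {"delta_pos":[0,0,-35],"turn":0,"fingers":75},
    {"delta_pos":[0,0,-42],"turn":0,"fingers":75},
    {"delta_pos":[0,0,-42],"turn":0,"fingers":75},
  ],
)

```text
time_s: 2.65
position: [0.4906, -0.1461, 0.0483]
tcp_rot: [[-0.349, 0.001, 0.937], [-0.937, -0.001, -0.349], [0.0, -1.0, 0.001]]
force: [-0.4, 0.6, -0.6]
opening: 0.749
```

```bash
python3 - <<'E'
from h import *
s=read_state();print(s['time_s'],s['position'],s['force'],s['opening'])
im=capture('scene');cv2.imwrite('pics/s2.png',im[:,:,::-1])
c=im[170:260,180:270,::-1];cv2.imwrite('pics/s2c.png',cv2.convertScaleAbs(cv2.resize(c,None,fx=6,fy=6,interpolation=2),alpha=1.8))
E
```

```text
2.65 [ 0.49057914 -0.1460544   0.04828684] [-0.37837569  0.6468557  -0.62540011] 0.7486161170215729
```

View pics/s2c.png

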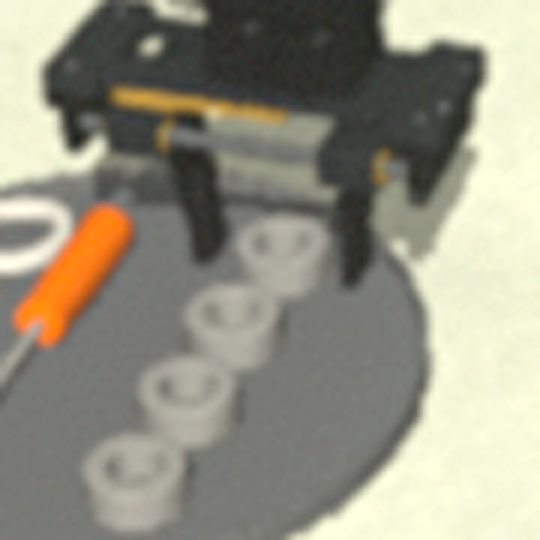

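```bash
python3 - <<'E'
from h import *
print('mark scene proj',proj('scene',(.5103,.2215,.065)),'seen 356.2 201.4')
print('mark top proj',proj('top',(.5103,.2215,.065)),'seen', 145+90/8,225+330/8)
print('tip scene',proj('scene',(.5165,.1315,.16)),'seen',295+257/8,165+75/8)
for p,sn in(((.5451,-.1671),0),((.5964,-.1835),0),((.6505,-.2037),0),((.4882,-.1432),0)): print(proj('scene',p+(.034,)),proj('scene',p+(.044,)))
for d in trace('ring1','scene'):
    v,u=np.nonzero(d['mask']);print(round(d['confidence'],2),u.mean().round(1),v.mean().round(1),u.min(),u.max(),v.min(),v.max())
print(tip_of('ring1','scene'))
E
```

```text
mark scene proj [355.75161962 199.9156432 ] seen 356.2 201.4
mark top proj [156.08044579 268.15483117] seen 156.25 266.25
tip scene [326.6635631  173.50042505] seen 327.125 174.375
[218.4028954  223.59799024] [218.08896418 220.6777018 ]
[211.59168109 235.54998137] [211.2314409  232.57924661]
[202.67778595 249.23994498] [202.25556489 246.21688043]
[227.40453724 211.21256536] [227.14500788 208.34902003]
0.76 202.4 249.6 194 211 242 257
0.72 315.2 279.9 306 324 272 289
0.63 211.6 235.8 204 219 229 243
0.56 218.9 223.2 211 226 218 229
0.56 194.5 300.2 185 204 292 309
0.45 227.5 211.8 220 234 206 218
[{'position': [0.7611, 0.0694, -0.0029], 'confidence': 0.75}, {'position': [0.6494, -0.2054, 0.0197], 'confidence': 0.69}, {'position': [0.5968, -0.184, 0.0257], 'confidence': 0.67}, {'position': [0.5463, -0.1678, 0.0259], 'confidence': 0.63}, {'position': [0.7968, -0.216, 0.0022], 'confidence': 0.63}, {'position': [0.4906, -0.1431, 0.0251], 'confidence': 0.49}]
```

jog_arm(
  steps=[
    {"delta_pos":[0,0,-1],"turn":0,"fingers":40},
    {"delta_pos":[0,0,-1],"turn":0,"fingers":40},
    {"delta_pos":[0,0,-1],"turn":0,"fingers":40},
    {"delta_pos":[0,0,-1],"turn":0,"fingers":40},
    {"delta_pos":[0,0,-1],"turn":0,"fingers":40},
    {"delta_pos":[0,0,-1],"turn":0,"fingers":40},
    {"delta_pos":[0,0,20],"turn":0,"fingers":40},
    {"delta_pos":[0,0,60],"turn":0,"fingers":40},
    {"delta_pos":[0,0,100],"turn":0,"fingers":40},
    {"delta_pos":[0,0,140],"turn":0,"fingers":40},
    {"delta_pos":[0,0,160],"turn":0,"fingers":40},
    {"delta_pos":[0,0,160],"turn":0,"fingers":40},
    {"delta_pos":[0,0,160],"turn":0,"fingers":40},
  ],
)

```text
time_s: 3.88
position: [0.4901, -0.1454, 0.208]
tcp_rot: [[-0.348, 0.001, 0.937], [-0.937, -0.001, -0.348], [0.0, -1.0, 0.002]]
force: [-0.2, 1.2, -3.0]
opening: 0.498
```

```bash
python3 - <<'E'
from h import *
s=read_state();print(s['time_s'],s['position'],s['force'],s['opening']*87)
im=capture('scene');cv2.imwrite('pics/s3.png',im[:,:,::-1])
c=im[110:260,130:290,::-1];cv2.imwrite('pics/s3c.png',cv2.convertScaleAbs(cv2.resize(c,None,fx=4,fy=4,interpolation=2),alpha=1.8))
E
```

```text
3.8833 [ 0.49013935 -0.14541198  0.20804267] [-0.15605913  1.15251868 -3.01072256] 43.311942822729144
```

View pics/s3c.png

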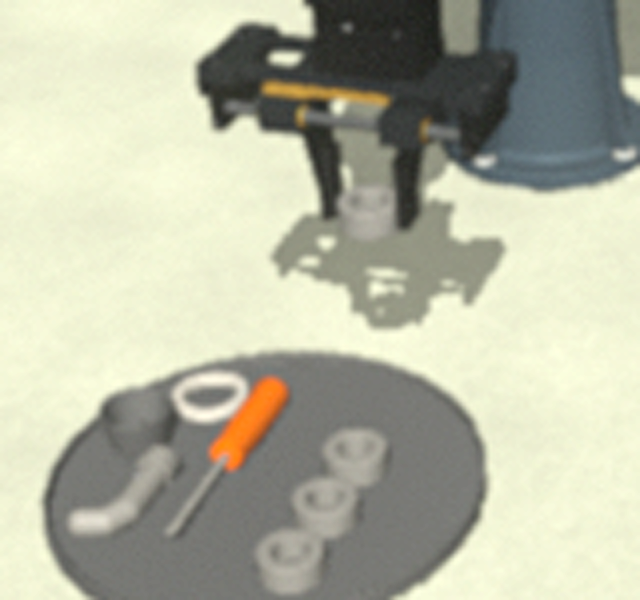

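jog_arm(
  steps=[
    {"delta_pos":[4,40,0],"turn":0,"fingers":40},
    {"delta_pos":[8,80,0],"turn":0,"fingers":40},
    {"delta_pos":[12,120,0],"turn":0,"fingers":40},
    {"delta_pos":[16,160,0],"turn":0,"fingers":40},
    {"delta_pos":[20,200,0],"turn":0,"fingers":40},
    {"delta_pos":[23,235,0],"turn":0,"fingers":40},
    {"delta_pos":[26.5,262,0],"turn":0,"fingers":40},
    {"delta_pos":[26.5,276,0],"turn":0,"fingers":40},
    {"delta_pos":[26.5,276,0],"turn":0,"fingers":40},
    {"delta_pos":[26.5,276,0],"turn":0,"fingers":40},
    {"delta_pos":[26.5,276,-10],"turn":0,"fingers":40},
    {"delta_pos":[26.5,276,-15],"turn":0,"fingers":40},
    {"delta_pos":[26.5,276,-15],"turn":0,"fingers":40},
    {"delta_pos":[26.5,276,-15],"turn":0,"fingers":40},
  ],
)

```text
time_s: 5.1
position: [0.516, 0.1294, 0.1915]
tcp_rot: [[-0.35, -0.002, 0.937], [-0.937, -0.0, -0.35], [0.001, -1.0, -0.002]]
force: [-0.1, 0.1, -2.3]
opening: 0.496
```

```bash
cat > snap.py <<'E'
from h import *
import sys
F=[]
s=read_state();print(s['time_s'],s['position'].round(5),s['force'].round(2),s['opening']*87)
for n,o in(('scene',(280,120)),('top',(145,205))):
    if len(sys.argv)>2 and n not in sys.argv[2:]: continue
    im=capture(n);F.append(read_state()['force']);cv2.imwrite(f'pics/{n}{sys.argv[1]}.png',im[:,:,::-1])
    c=im[o[1]:o[1]+110,o[0]:o[0]+110,::-1];cv2.imwrite(f'pics/{n}{sys.argv[1]}c.png',cv2.convertScaleAbs(cv2.resize(c,None,fx=5,fy=5,interpolation=2),alpha=1.7))
print(np.array(F).round(2))
E
python3 snap.py 4
```

```text
5.1 [0.51605 0.12944 0.19152] [-0.13  0.12 -2.27] 43.13355980617963
[[ 1.35  0.11 -2.66]
 [-0.19 -0.03 -2.78]]
```

View pics/scene4c.png

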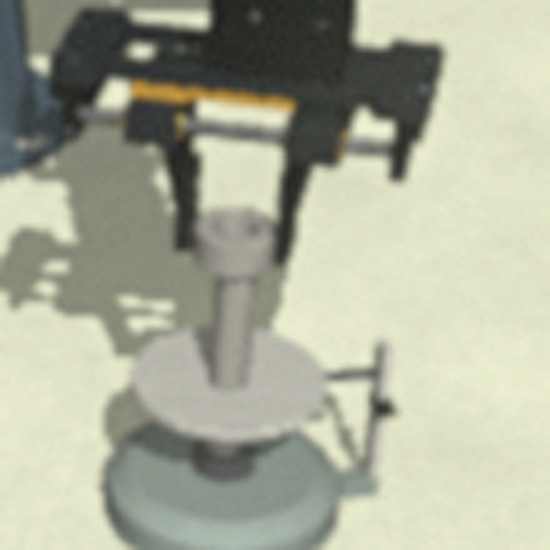

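View pics/top4c.png

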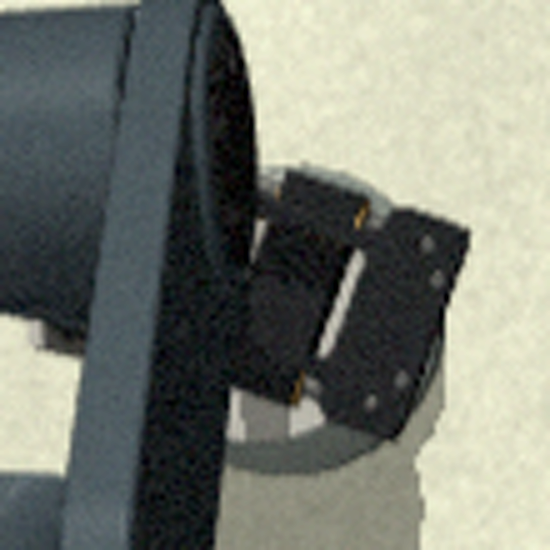

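jog_arm(
  steps=[
    {"delta_pos":[0,0,-5],"fingers":40},
    {"delta_pos":[0,0,-9],"fingers":40},
    {"delta_pos":[0,0,-11],"fingers":40},
    {"delta_pos":[0,0,-13],"fingers":40},
    {"delta_pos":[0,0,-15],"fingers":40},
    {"delta_pos":[0,0,-17],"fingers":40},
    {"delta_pos":[0,0,-17],"fingers":40},
    {"delta_pos":[0,0,-17],"fingers":40},
  ],
)

```text
$.steps[0]: bad value
```

```bash
python3 snap.py 5 scene
```

```text
5.2 [0.51675 0.12978 0.19242] [-0.19 -0.03 -2.78] 43.14642877235884
[[-0.64 -0.15 -2.51]]
```

View pics/scene5c.png

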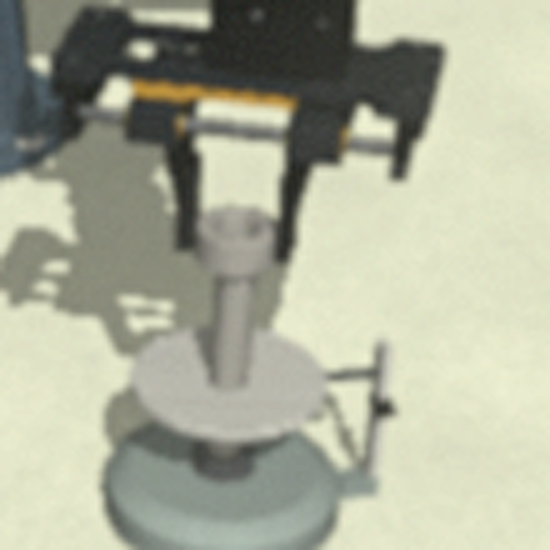

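jog_arm(
  steps=[
    {"delta_pos":[0,0,-5],"turn":0,"fingers":40},
    {"delta_pos":[0,0,-9],"turn":0,"fingers":40},
    {"delta_pos":[0,0,-11],"turn":0,"fingers":40},
    {"delta_pos":[0,0,-13],"turn":0,"fingers":40},
    {"delta_pos":[0,0,-15],"turn":0,"fingers":40},
    {"delta_pos":[0,0,-17],"turn":0,"fingers":40},
    {"delta_pos":[0,0,-17],"turn":0,"fingers":40},
    {"delta_pos":[0,0,-17],"turn":0,"fingers":40},
  ],
)

```text
time_s: 5.92
position: [0.5166, 0.1305, 0.1754]
tcp_rot: [[-0.349, -0.0, 0.937], [-0.937, -0.0, -0.349], [0.0, -1.0, -0.0]]
force: [-0.3, 0.1, -2.3]
opening: 0.502
```

```bash
python3 snap.py 6 scene
```

```text
5.9167 [0.51656 0.13054 0.17541] [-0.25  0.08 -2.27] 43.70039538692523
[[-0.08 -0.25 -1.94]]
```

View pics/scene6c.png

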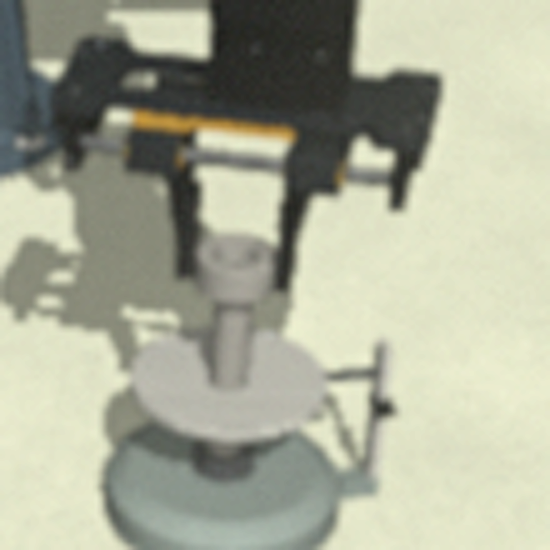

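The pan hasn't moved and the force is unchanged with the ring's underside about 8 mm below the spindle tip, so the ring appears threaded. I'll lower it further.

jog_arm(
  steps=[
    {"delta_pos":[0,0,-5],"turn":0,"fingers":40},
    {"delta_pos":[0,0,-10],"turn":0,"fingers":40},
    {"delta_pos":[0,0,-15],"turn":0,"fingers":40},
    {"delta_pos":[0,0,-20],"turn":0,"fingers":40},
    {"delta_pos":[0,0,-25],"turn":0,"fingers":40},
    {"delta_pos":[0,0,-25],"turn":0,"fingers":40},
    {"delta_pos":[0,0,-25],"turn":0,"fingers":40},
  ],
)

```text
time_s: 6.55
position: [0.5163, 0.1305, 0.15]
tcp_rot: [[-0.349, -0.001, 0.937], [-0.937, -0.0, -0.349], [0.0, -1.0, -0.001]]
force: [0.4, 0.5, -2.4]
opening: 0.495
```

```bash
python3 snap.py 7 scene
```

```text
6.55 [0.51633 0.13046 0.14999] [ 0.43  0.53 -2.38] 43.06563575865664
[[-0.06  0.19 -2.45]]
```

View pics/scene7c.png

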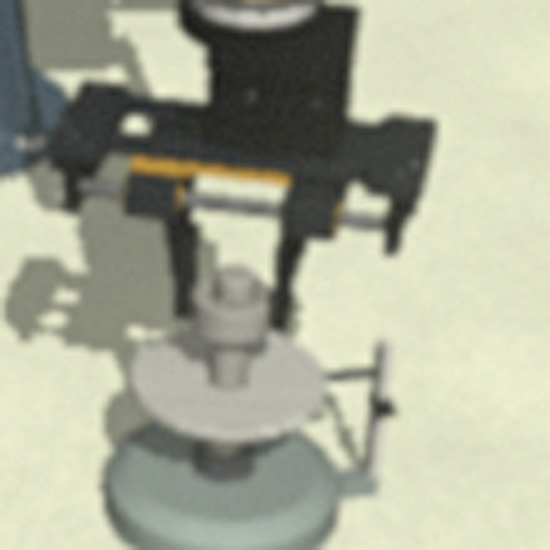

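jog_arm(
  steps=[
    {"delta_pos":[0,0,-8],"turn":0,"fingers":40},
    {"delta_pos":[0,0,-16],"turn":0,"fingers":40},
    {"delta_pos":[0,0,-24],"turn":0,"fingers":40},
    {"delta_pos":[0,0,-31],"turn":0,"fingers":40},
    {"delta_pos":[0,0,-35],"turn":0,"fingers":40},
    {"delta_pos":[0,0,-38],"turn":0,"fingers":40},
    {"delta_pos":[0,0,-40],"turn":0,"fingers":40},
    {"delta_pos":[0,0,-42],"turn":0,"fingers":40},
    {"delta_pos":[0,0,-43],"turn":0,"fingers":40},
    {"delta_pos":[0,0,-43],"turn":0,"fingers":40},
    {"delta_pos":[0,0,-43],"turn":0,"fingers":40},
  ],
)

```text
time_s: 7.52
position: [0.5167, 0.1305, 0.1078]
tcp_rot: [[-0.349, 0.0, 0.937], [-0.937, -0.0, -0.349], [-0.0, -1.0, 0.0]]
force: [-0.5, -0.2, -1.8]
opening: 0.494
```

```bash
python3 snap.py 8 scene
```

```text
7.5167 [0.51667 0.13051 0.10777] [-0.53 -0.16 -1.82] 42.99113826513272
[[-0.99  0.15 -1.8 ]]
```

View pics/scene8c.png

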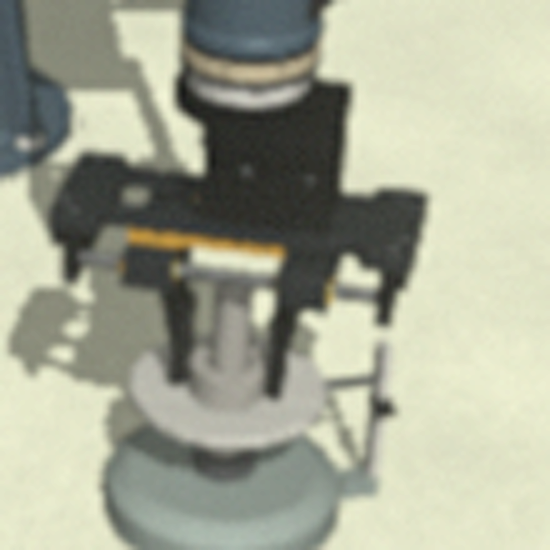

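jog_arm(
  steps=[
    {"delta_pos":[0,0,-2],"turn":0,"fingers":40},
    {"delta_pos":[0,0,-4],"turn":0,"fingers":40},
    {"delta_pos":[0,0,-4],"turn":0,"fingers":40},
    {"delta_pos":[0,0,-4],"turn":0,"fingers":70},
    {"delta_pos":[0,0,-4],"turn":0,"fingers":70},
    {"delta_pos":[0,0,-4],"turn":0,"fingers":70},
    {"delta_pos":[0,0,-4],"turn":0,"fingers":70},
    {"delta_pos":[0,0,-4],"turn":0,"fingers":70},
    {"delta_pos":[0,0,-4],"turn":0,"fingers":70},
    {"delta_pos":[0,0,15],"turn":0,"fingers":70},
    {"delta_pos":[0,0,50],"turn":0,"fingers":70},
    {"delta_pos":[0,0,90],"turn":0,"fingers":70},
    {"delta_pos":[0,0,100],"turn":0,"fingers":70},
    {"delta_pos":[0,0,100],"turn":0,"fingers":70},
    {"delta_pos":[0,0,100],"turn":0,"fingers":70},
  ],
)

```text
time_s: 8.82
position: [0.5165, 0.1305, 0.2078]
tcp_rot: [[-0.349, 0.001, 0.937], [-0.937, 0.0, -0.349], [-0.0, -1.0, 0.001]]
force: [-0.3, 0.3, -0.7]
opening: 0.705
```

```bash
python3 snap.py 9 scene
```

```text
8.8167 [0.51647 0.13052 0.20776] [-0.31  0.31 -0.68] 61.297929534502984
[[-0.13  0.17 -0.01]]
```

View pics/scene9c.png

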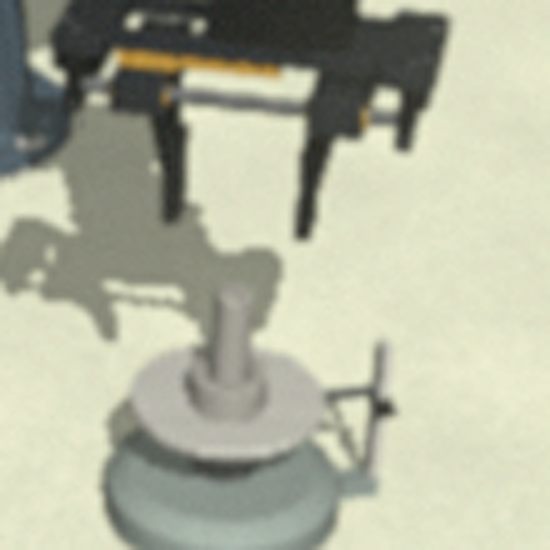

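The first ring sits on the pan and the pointer is at about (375,391), roughly halfway to the mark at 406. Next is the ring at (0.544, -0.1665).

jog_arm(
  steps=[
    {"delta_pos":[4,-40,0],"turn":0,"fingers":75},
    {"delta_pos":[8,-80,0],"turn":0,"fingers":75},
    {"delta_pos":[12,-120,0],"turn":0,"fingers":75},
    {"delta_pos":[16,-160,0],"turn":0,"fingers":75},
    {"delta_pos":[20,-200,0],"turn":0,"fingers":75},
    {"delta_pos":[24,-240,-20],"turn":0,"fingers":75},
    {"delta_pos":[27.5,-275,-40],"turn":0,"fingers":75},
    {"delta_pos":[27.5,-297.5,-70],"turn":0,"fingers":75},
    {"delta_pos":[27.5,-297.5,-100],"turn":0,"fingers":75},
    {"delta_pos":[27.5,-297.5,-110],"turn":0,"fingers":75},
    {"delta_pos":[27.5,-297.5,-110],"turn":0,"fingers":75},
    {"delta_pos":[27.5,-297.5,-130],"turn":0,"fingers":75},
    {"delta_pos":[27.5,-297.5,-150],"turn":0,"fingers":75},
    {"delta_pos":[27.5,-297.5,-160],"turn":0,"fingers":75},
    {"delta_pos":[27.5,-297.5,-161],"turn":0,"fingers":75},
    {"delta_pos":[27.5,-297.5,-161],"turn":0,"fingers":75},
  ],
)

```text
time_s: 10.2
position: [0.5442, -0.1661, 0.0468]
tcp_rot: [[-0.347, -0.0, 0.938], [-0.938, 0.0, -0.347], [-0.0, -1.0, -0.001]]
force: [0.4, 0.1, 0.2]
opening: 0.751
```

```bash
python3 - <<'E'
from h import *
s=read_state();print(s['time_s'],s['position'],s['force'],s['opening'])
im=capture('scene');cv2.imwrite('pics/s10.png',im[:,:,::-1])
c=im[170:260,180:270,::-1];cv2.imwrite('pics/s10c.png',cv2.convertScaleAbs(cv2.resize(c,None,fx=6,fy=6,interpolation=2),alpha=1.8))
c=im[170:230,320:370,::-1];cv2.imwrite('pics/s10m.png',cv2.convertScaleAbs(cv2.resize(c,None,fx=10,fy=10,interpolation=2),alpha=1.7))
E
```

```text
10.2 [ 0.54415832 -0.16614748  0.04680408] [0.36742025 0.11105618 0.17749031] 0.7513995393200451
```

View pics/s10c.png

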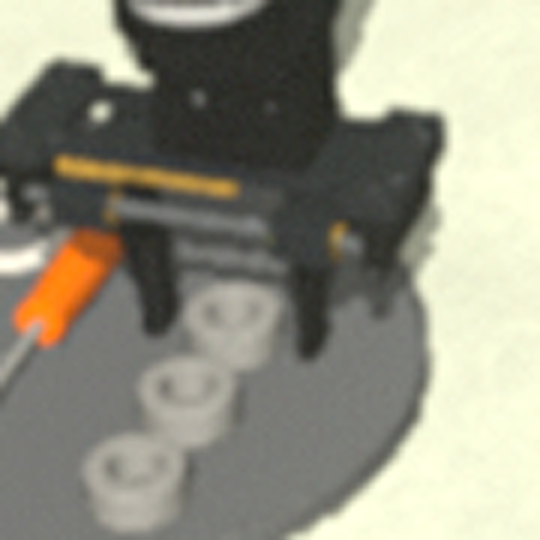

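View pics/s10m.png

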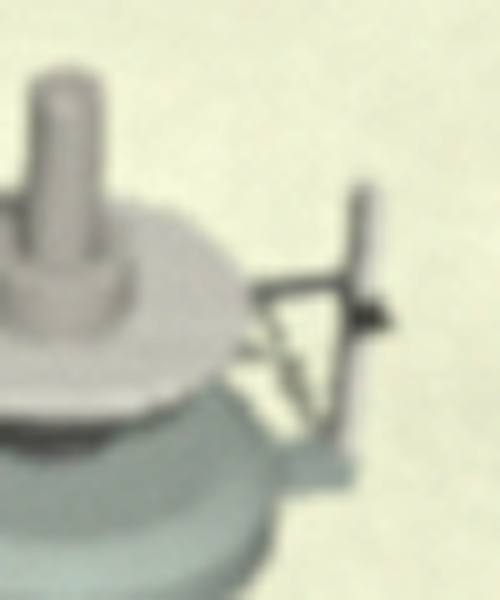

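jog_arm(
  steps=[
    {"delta_pos":[0,0,0],"turn":0,"fingers":40},
    {"delta_pos":[0,0,0],"turn":0,"fingers":40},
    {"delta_pos":[0,0,0],"turn":0,"fingers":40},
    {"delta_pos":[0,0,0],"turn":0,"fingers":40},
    {"delta_pos":[0,0,0],"turn":0,"fingers":40},
    {"delta_pos":[0,0,0],"turn":0,"fingers":40},
    {"delta_pos":[0,0,20],"turn":0,"fingers":40},
    {"delta_pos":[0,0,60],"turn":0,"fingers":40},
    {"delta_pos":[0,0,100],"turn":0,"fingers":40},
    {"delta_pos":[0,0,140],"turn":0,"fingers":40},
    {"delta_pos":[0,0,161],"turn":0,"fingers":40},
    {"delta_pos":[0,0,161],"turn":0,"fingers":40},
  ],
)

```text
time_s: 11.25
position: [0.547, -0.1684, 0.2129]
tcp_rot: [[-0.349, 0.01, 0.937], [-0.937, -0.005, -0.348], [0.001, -1.0, 0.011]]
force: [1.0, -0.2, -2.2]
opening: 0.498
```

jog_arm(
  steps=[
    {"delta_pos":[-4,40,0],"turn":0,"fingers":40},
    {"delta_pos":[-8,80,0],"turn":0,"fingers":40},
    {"delta_pos":[-12,120,0],"turn":0,"fingers":40},
    {"delta_pos":[-16,160,0],"turn":0,"fingers":40},
    {"delta_pos":[-20,200,0],"turn":0,"fingers":40},
    {"delta_pos":[-24,240,0],"turn":0,"fingers":40},
    {"delta_pos":[-27.5,275,0],"turn":0,"fingers":40},
    {"delta_pos":[-27.5,290,0],"turn":0,"fingers":40},
    {"delta_pos":[-27.5,297.5,0],"turn":0,"fingers":40},
    {"delta_pos":[-27.5,297.5,-10],"turn":0,"fingers":40},
    {"delta_pos":[-27.5,297.5,-20],"turn":0,"fingers":40},
    {"delta_pos":[-27.5,297.5,-25],"turn":0,"fingers":40},
    {"delta_pos":[-27.5,297.5,-25],"turn":0,"fingers":40},
    {"delta_pos":[-27.5,297.5,-25],"turn":0,"fingers":40},
  ],
)

```text
time_s: 12.42
position: [0.5163, 0.1292, 0.1815]
tcp_rot: [[-0.351, -0.002, 0.937], [-0.937, -0.0, -0.351], [0.001, -1.0, -0.002]]
force: [-0.1, 0.4, -0.9]
opening: 0.495
```

```bash
python3 snap.py 11 scene
```

```text
12.4167 [0.51633 0.12917 0.1815 ] [-0.13  0.43 -0.94] 43.04198015072292
[[ 0.01  0.41 -2.02]]
```

View pics/scene11c.png

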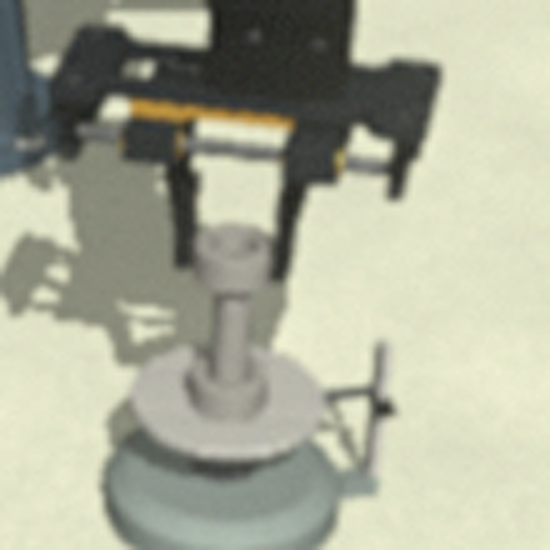

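jog_arm(
  steps=[
    {"delta_pos":[0,0,0],"turn":0,"fingers":40},
    {"delta_pos":[0,0,-5],"turn":0,"fingers":40},
    {"delta_pos":[0,0,-8],"turn":0,"fingers":40},
    {"delta_pos":[0,0,-11],"turn":0,"fingers":40},
    {"delta_pos":[0,0,-14],"turn":0,"fingers":40},
    {"delta_pos":[0,0,-17],"turn":0,"fingers":40},
    {"delta_pos":[0,0,-20],"turn":0,"fingers":40},
    {"delta_pos":[0,0,-20],"turn":0,"fingers":40},
    {"delta_pos":[0,0,-20],"turn":0,"fingers":40},
  ],
)

```text
time_s: 13.22
position: [0.5165, 0.1306, 0.1623]
tcp_rot: [[-0.348, -0.001, 0.937], [-0.937, -0.0, -0.348], [0.0, -1.0, -0.001]]
force: [0.1, -0.9, -1.5]
opening: 0.497
```

```bash
python3 snap.py 12 scene
```

```text
13.2167 [0.51646 0.13056 0.16229] [ 0.07 -0.93 -1.46] 43.21653534217849
[[-0.77  0.85 -1.01]]
```

View pics/scene12c.png

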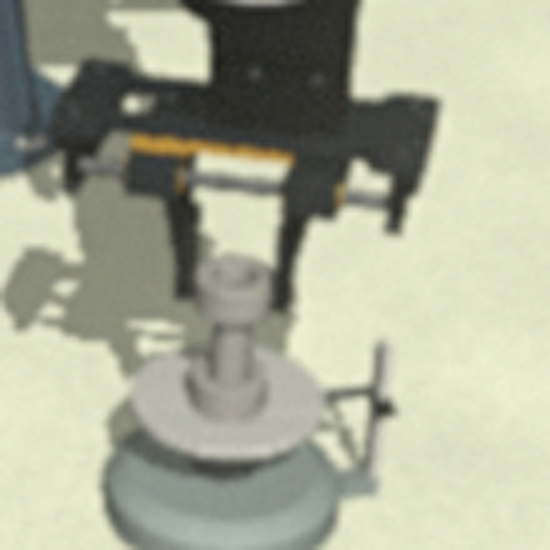

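The second ring is threaded too: the pointer is unchanged at about 391. I'll lower it onto the first.

jog_arm(
  steps=[
    {"delta_pos":[0,0,-8],"turn":0,"fingers":40},
    {"delta_pos":[0,0,-16],"turn":0,"fingers":40},
    {"delta_pos":[0,0,-24],"turn":0,"fingers":40},
    {"delta_pos":[0,0,-31],"turn":0,"fingers":40},
    {"delta_pos":[0,0,-35],"turn":0,"fingers":40},
    {"delta_pos":[0,0,-38],"turn":0,"fingers":40},
    {"delta_pos":[0,0,-40],"turn":0,"fingers":40},
    {"delta_pos":[0,0,-42],"turn":0,"fingers":40},
    {"delta_pos":[0,0,-44],"turn":0,"fingers":40},
    {"delta_pos":[0,0,-44],"turn":0,"fingers":40},
    {"delta_pos":[0,0,-44],"turn":0,"fingers":40},
  ],
)

```text
time_s: 14.18
position: [0.5166, 0.1305, 0.1187]
tcp_rot: [[-0.349, 0.0, 0.937], [-0.937, -0.0, -0.349], [-0.0, -1.0, 0.0]]
force: [-1.1, -0.6, -0.6]
opening: 0.501
```

```bash
python3 snap.py 13 scene
```

```text
14.1833 [0.51663 0.13051 0.11866] [-1.08 -0.62 -0.63] 43.61781339293463
[[-0.82  0.55 -1.32]]
```

View pics/scene13c.png

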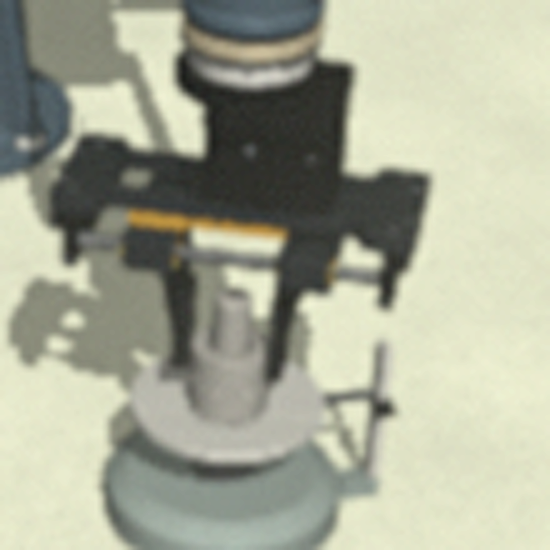

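Pointer is at about 397, so the pan is sinking. I'll go 3 mm lower and release.

jog_arm(
  steps=[
    {"delta_pos":[0,0,-2],"turn":0,"fingers":40},
    {"delta_pos":[0,0,-3],"turn":0,"fingers":40},
    {"delta_pos":[0,0,-3],"turn":0,"fingers":40},
    {"delta_pos":[0,0,-3],"turn":0,"fingers":70},
    {"delta_pos":[0,0,-3],"turn":0,"fingers":70},
    {"delta_pos":[0,0,-3],"turn":0,"fingers":70},
    {"delta_pos":[0,0,-3],"turn":0,"fingers":70},
    {"delta_pos":[0,0,-3],"turn":0,"fingers":70},
    {"delta_pos":[0,0,-3],"turn":0,"fingers":70},
    {"delta_pos":[0,0,15],"turn":0,"fingers":70},
    {"delta_pos":[0,0,50],"turn":0,"fingers":70},
    {"delta_pos":[0,0,80],"turn":0,"fingers":70},
    {"delta_pos":[0,0,89],"turn":0,"fingers":70},
    {"delta_pos":[0,0,89],"turn":0,"fingers":70},
    {"delta_pos":[0,0,89],"turn":0,"fingers":70},
  ],
)

```text
time_s: 15.48
position: [0.5163, 0.1305, 0.2075]
tcp_rot: [[-0.349, 0.0, 0.937], [-0.937, 0.0, -0.349], [-0.0, -1.0, 0.0]]
force: [0.2, -0.3, -0.7]
opening: 0.7
```

```bash
python3 snap.py 14; python3 - <<'E'
import cv2
for a,n in(('0','a'),('9','b'),('14','c')):
    im=cv2.imread(f'pics/scene{a}.png')[185:220,335:370]
    im=cv2.convertScaleAbs(cv2.resize(im,None,fx=7,fy=7,interpolation=2),alpha=1.7)
    globals()[n]=im
cv2.imwrite('pics/cmp.png',cv2.hconcat([a_ for a_ in (globals()['a'],globals()['b'],globals()['c'])]) if 0 else cv2.hconcat([cv2.convertScaleAbs(cv2.resize(cv2.imread(f'pics/scene{k}.png')[185:220,335:370],None,fx=7,fy=7,interpolation=2),alpha=1.7) for k in('0','9','14')]))
E
```

```text
15.4833 [0.51632 0.13052 0.2075 ] [ 0.16 -0.34 -0.7 ] 60.914893821900776
[[ 0.4  -0.05 -0.54]
 [-0.14  0.28 -0.77]]
```

View pics/scene14c.png

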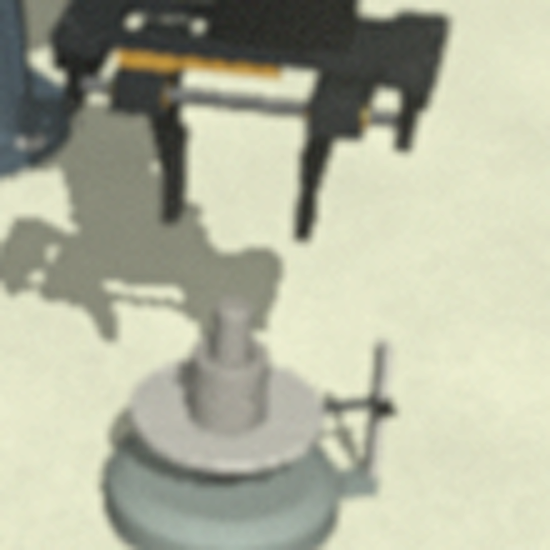

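View pics/cmp.png

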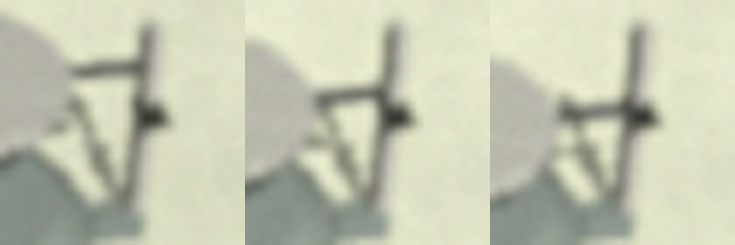

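```bash
cat > ptr.py <<'E'
from h import *
import sys
def prof(a):
    g=cv2.cvtColor(cv2.imread(f'pics/scene{a}.png'),6).astype(float); return g
def meas(a):
    g=prof(a);r=[]
    for c in range(348,352):
        col=g[188:210,c];bg=np.percentile(col,75);w=np.clip(bg-col-25,0,None)
        k=w.argmax();lo,hi=max(k-2,0),k+3;r.append(188+(w[lo:hi]*np.arange(lo,hi)[:len(w[lo:hi])]).sum()/w[lo:hi].sum())
    return np.array(r)
def pan(a,ref='0'): # vertical shift by subpixel correlation of spindle+pan upper region
    g0=prof(ref).astype(np.float32);g=prof(a).astype(np.float32)
    T=g0[168:178,316:338]  # spindle tip
    R=cv2.resize(g[160:200,312:342],None,fx=8,fy=8,interpolation=2);Tt=cv2.resize(T,None,fx=8,fy=8,interpolation=2)
    m=cv2.minMaxLoc(cv2.matchTemplate(R,Tt,5));return m[3][0]/8-4,m[3][1]/8-8,m[1]
y0=None
for y in(0.02,):
  z=lambda q:proj('scene',(.5122,.132+.075,.085-q))[1]
  t=lambda q:proj('scene',(.5165,.131,.16-q))[1]
  print('px/20mm pointer',z(.02)-z(0),'tip',t(.02)-t(0))
for a in sys.argv[1:]: 
    m=meas(a);print(a,m.round(2),((m-meas('0')).mean()/(z(.02)-z(0))*20).round(2),'mm; tip',pan(a),round(pan(a)[1]/(t(.02)-t(0))*20,2))
E
python3 ptr.py 0 4 9 11 12 14
```

```text
px/20mm pointer 5.925903310616633 tip 6.394980033747913
0 [194.57 194.5  194.44 194.43] 0.0 mm; tip (0.0, 0.0, 0.9998910427093506) 0.0
4 [194.58 194.5  194.45 194.43] 0.01 mm; tip (-3.875, 12.0, 0.443172812461853) 37.53
9 [198.42 198.27 198.1  197.95] 12.48 mm; tip (-3.375, 14.625, 0.49270039796829224) 45.74
11 [198.43 198.25 198.08 197.95] 12.46 mm; tip (-4.0, 14.0, 0.4090680181980133) 43.78
12 [198.42 198.23 198.14 197.93] 12.46 mm; tip (-4.0, 13.25, 0.3837379515171051) 41.44
14 [200.96 200.56 200.5  200.44] 20.69 mm; tip (4.0, -2.5, 0.47085651755332947) -7.82
```

```bash
python3 - <<'E'
from h import *
capture
g={a:cv2.GaussianBlur(cv2.cvtColor(cv2.imread(f'pics/scene{a}.png'),6),(3,3),0).astype(float) for a in('0','4','9','11','14')}
def edge(a,c,lo,hi,sign):
    d=np.gradient(g[a][:,c])*sign;k=lo+d[lo:hi].argmax();s=d[k-1:k+2];return k+0.5*(s[0]-s[2])/(s[0]-2*s[1]+s[2])
print('expected px/20mm pan front', proj('scene',(.565,.132,.07))[1]-proj('scene',(.565,.132,.09))[1])
for a in g:
    print(a,'pan front',np.mean([edge(a,c,202,222,-1) for c in range(322,334)]).round(2),'tip top',np.mean([edge(a,c,168,185,-1) for c in range(325,329)]).round(2), 'ptr',np.round([[edge(a,c,188,206,-1),edge(a,c,190,208,1)] for c in range(346,354)],1).tolist())
print('col print 14');print(g['14'][195:206,344:360].astype(int));print(g['0'][190:206,344:360].astype(int))
E
```

```text
expected px/20mm pan front 6.080778788256737
0 pan front 207.76 tip top 172.5 ptr [[193.4, 196.0], [193.3, 196.1], [193.1, 196.1], [193.0, 196.0], [192.9, 196.0], [192.8, 195.9], [192.8, 195.8], [192.8, 195.7]]
4 pan front 207.77 tip top 174.3 ptr [[193.4, 196.1], [193.3, 196.1], [193.1, 196.1], [193.0, 196.0], [192.9, 196.0], [192.9, 195.9], [192.8, 195.8], [192.8, 195.7]]
9 pan front 211.25 tip top 169.94 ptr [[197.2, 206.3], [197.0, 200.1], [196.9, 199.8], [196.8, 199.7], [196.7, 199.5], [196.6, 199.4], [196.5, 199.3], [196.4, 199.4]]
11 pan front 211.26 tip top 177.52 ptr [[197.2, 206.2], [197.1, 200.0], [196.9, 199.8], [196.8, 199.6], [196.7, 199.5], [196.6, 199.3], [196.5, 199.3], [196.4, 199.4]]
14 pan front 213.72 tip top 169.92 ptr [[198.9, 202.4], [199.2, 202.4], [199.2, 202.2], [199.1, 202.0], [199.0, 202.0], [198.9, 201.9], [198.8, 201.8], [198.6, 201.8]]
col print 14
[[134 135 135 134 133 133 133 134 133 123 103  89  97 115 127 132]
 [133 134 135 135 134 133 134 134 132 121 101  90 100 118 128 133]
 [129 129 131 134 135 134 133 133 131 118  98  90 102 119 129 133]
 [118 
[... 903 characters left out ...]
  82  75  77  94 112 123 128]
 [104 103 104 104 106 107 109 111 109 101  87  85  98 115 125 129]
 [107 111 119 124 126 126 126 126 123 111  93  87 100 116 126 130]
 [104 106 114 125 130 131 130 130 125 109  88  82  96 112 122 128]
 [ 98  94 100 115 127 130 130 129 124 103  78  71  82  96 112 124]
 [ 96  89  92 107 123 129 130 129 123 101  71  57  60  73  95 116]
 [ 98  95  94 104 119 128 129 129 123 102  70  48  45  56  80 107]
 [100 103 100 101 113 125 129 128 123 102  72  52  51  61  82 106]
 [106 112 107 102 109 122 128 128 121 101  76  67  75  88 101 115]
 [118 121 114 103 105 116 124 125 118  99  82  84  99 111 119 124]
 [127 126 117 103  97 104 115 122 115  97  86  95 111 121 126 128]]
```

Three image measures give 19.6, 20.3 and 20.7 mm, all around the mark. I'll back off, let it settle, and check once more before deciding.

jog_arm(
  steps=[
    {"delta_pos":[-20,-40,30],"turn":0,"fingers":70},
    {"delta_pos":[-40,-80,50],"turn":0,"fingers":70},
    {"delta_pos":[-60,-120,50],"turn":0,"fingers":70},
    {"delta_pos":[-60,-150,50],"turn":0,"fingers":70},
    {"delta_pos":[-60,-150,50],"turn":0,"fingers":70},
    {"delta_pos":[-60,-150,50],"turn":0,"fingers":70},
    {"delta_pos":[-60,-150,50],"turn":0,"fingers":70},
    {"delta_pos":[-60,-150,50],"turn":0,"fingers":70},
    {"delta_pos":[-60,-150,50],"turn":0,"fingers":70},
    {"delta_pos":[-60,-150,50],"turn":0,"fingers":70},
  ],
)

```text
time_s: 16.42
position: [0.4566, -0.0181, 0.257]
tcp_rot: [[-0.346, -0.001, 0.938], [-0.938, 0.001, -0.346], [-0.0, -1.0, -0.001]]
force: [0.6, 0.1, 0.8]
opening: 0.702
```

```bash
python3 snap.py 15; python3 - <<'E'
from h import *
acc=np.mean([capture('scene')[:,:,::-1].astype(float) for _ in range(6)],0)
cv2.imwrite('pics/scene16.png',acc.astype(np.uint8))
g={a:cv2.GaussianBlur(cv2.cvtColor(cv2.imread(f'pics/scene{a}.png'),6),(3,3),0).astype(float) for a in('0','16')}
def edge(a,c,lo,hi,sign):
    d=np.gradient(g[a][:,c])*sign;k=lo+d[lo:hi].argmax();s=d[k-1:k+2];return k+0.5*(s[0]-s[2])/(s[0]-2*s[1]+s[2])
P=lambda p,q:proj('scene',(p[0],p[1],p[2]-q))[1]
for nm,cs,lo,hi,sg,p in(('front',range(320,336),202,222,-1,(.566,.132,.09)),('tip',range(325,329),168,185,-1,(.506,.131,.16)),('ptr-up',range(348,353),188,206,-1,(.512,.21,.085)),('ptr-lo',range(348,353),190,208,1,(.512,.21,.085))):
    d=np.mean([edge('16',c,lo,hi,sg)-edge('0',c,lo,hi,sg) for c in cs]);e=P(p,.02)-P(p,0)
    print(nm,round(d,2),round(d/e*20,2),'mm')
print(tip_of('platform','scene'),tip_of('scale_mark','scene')[:1])
E
```

```text
16.4167 [ 0.45663 -0.01814  0.25703] [0.65 0.13 0.8 ] 61.03877217624585
[[-0.66 -1.3   1.01]
 [-0.2   0.66  0.03]]
front 5.99 19.7 mm
tip 6.6 20.73 mm
ptr-up 6.06 20.46 mm
ptr-lo 6.03 20.36 mmTraceback (most recent call last):
  File "<stdin>", line 11, in <module>
ValueError: it knows: caddy, ring, scale, scale_axis, scale_mark, screwdriver, seal, spout, strainer
```

View pics/scene15c.png

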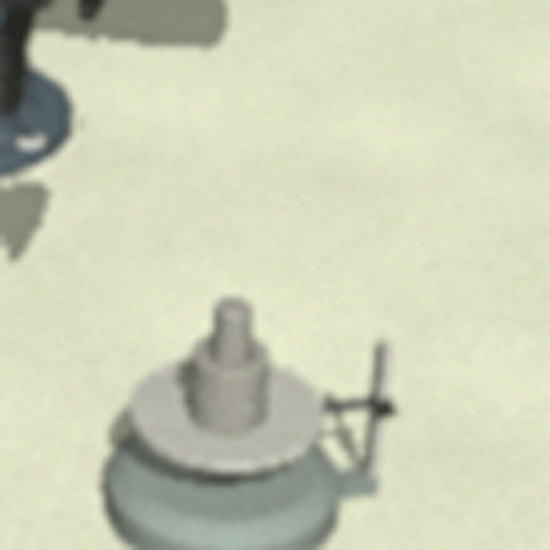

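View pics/top15c.png

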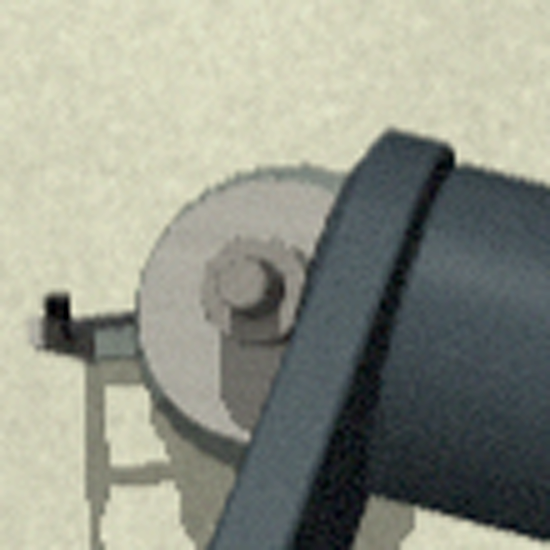

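The pan has sunk about 20.3 mm by four measures (19.7 to 20.7), so the pointer is level with the mark. Both rings sit flat on the spindle and the gripper is clear, so I'm handing in.

```bash
python3 -c "
from rig import *
print(hand_in())"
```

```text
the job is handed in; nothing more can be done
None
```

I threaded two steel rings onto the off-centre spindle one at a time, and the pointer came level with the mark, so I stopped there and handed in at about 17 s. Both slid on at the first attempt without the pan moving. I lowered each one until the pan was taking its weight, then released it.

- **Pan depth:** four measures on an averaged picture gave 19.7 to 20.7 mm against the mark at 20 mm. They disagree by about 1 mm, but all are above the 18.5 mm minimum.
- **State at hand-in:** the two rings looked flat on the spindle and at rest, and the gripper was well clear. I never touched the other two rings or the bystanders, but I didn't take a final picture of the caddy to confirm it.
- **Check that failed:** asking the detection network for the pan returned an error because it doesn't know that name. The depth comes only from my own edge measurements. The force readings were too noisy (about 1 N) to confirm the ring weights.

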